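Lift a hot votive candle off its stand with tongs

TASK

The candle is hot: lift the frosted glass cover off the candle stand and stand it upright on the cork mat, wholly on it. Then pick the steel tongs up from their wooden rest, squeeze them shut on the candle and lift it at least 10 cm above its stand; finish while holding it there, upright in the tongs, with the fingers still squeezing them. Never touch the candle with the gripper itself, and leave the door fob and the tape measure where they are.

Things in the scene. Friction and masses are not known exactly. Their poses are not given: they have to be found in the camera images.
- cover_knob (a point): Middle of the upright knob (18 mm diameter, 32 mm tall) on the loose frosted glass cover, an upside-down cup 68 mm in diameter, 4 mm wall, 50 mm high to its flat top, 140 g. This point is 16 mm above the flat top and 66 mm above the lower rim; z is the axis, up. At the start the cover stands on the stand's plate over the candle.
- candle_center (a point): Centre of the candle: an upright metal-cupped votive candle, a cylinder 38 mm in diameter and 30 mm tall, about 40 g, loose, standing about the middle of the stand's plate (hidden under the cover at the start); z is its axis, up.
- stand: Fixed dark steel candle stand, a round pedestal 40 mm high with a flat round plate 84 mm in diameter on top; origin at the centre of its underside on the shelf.
- mat: Fixed square cork mat, 120 x 120 mm, 4 mm thick; origin at the centre of its underside on the shelf, x and y along its edges.
- rest: Fixed dark wooden tongs rest: a base plate 150 x 100 x 4 mm with two cross bars, 12 mm thick and 100 mm long along y, at x = -62 and +62 mm, their tops 28 mm above the shelf; origin at the centre of its underside. The tongs lie on the bars, pointing along its +x.
- tongs_grip (a point): Point to grip the loose steel tongs (100 g): midway between the arms, half-way up, near the centre of mass. x points to the jaws, y from arm to arm, z up. Arms: flat strips on edge, 3 mm thick, 18 mm high, joined 95 mm behind this point, ending 118 mm ahead. Here they measure 61 mm over the outsides when free (open), 44 mm when shut on the candle; squeeze along y, 20 to 30 N.
- tongs_jaw (a point): Point midway between the open jaws of the tongs, 90 mm ahead of tongs_grip along x, same height and axes; the candle's axis belongs here. Inside gap when open: 71 mm, 62 mm between the small lips. Each jaw is a flat face between two lips that stick 4 mm inwards, 17 mm behind and ahead of this point.
- tongs_arm (a joint): Squeeze angle of the tongs (rad): 0 = free and fully open, 0.18 = shut on the candle (arms parallel), 0.24 = stop, shut on nothing. A spring pushes the arms apart, at the grip point with 3 N when open and 5 N when shut on the candle: squeezed a few mm, to about 57 mm over the arms, the tongs can be carried open.
- fob: Loose matte black door fob lying on the shelf, 36 x 30 x 11 mm, with a small steel ring; origin at the centre of its underside. A bystander.
- tape: Loose steel tape measure standing on the shelf, 64 x 34 x 58 mm; origin at the centre of its underside. A bystander.
There are look-alikes about, which are no part of the job. There is more than one size of the mat; the one meant has the size given above.

How it is judged:
By the outcome, as a careful person would: the job done as asked, in the order asked, and still so for the second after the job is handed in, while the arm keeps its last pose, push and grip.
It also fails if it takes over 66 s, if anything falls off the work surface, if the arm or the gripper's body presses on something with over 40 N, if the wrist force passes 120 N, or if a joint passes its speed limit or range.

ROBOT

A 6-joint arm with a two-finger parallel gripper is mounted at the origin on the work surface. World frame = base frame: x ahead of the robot, y to its left, z up, the work surface at z = 0. Lengths are in m, angles in rad, forces in N, time in s.
With the tool pointing down it reaches from about 0.375 to 0.9 m from the base axis. Payload 3.1 kg.
Tool frame: the origin (TCP) lies at the very end of the fingers, on their centre line; the grasp point (between the pads) lies 19 mm behind it; x points along the fingers, z is the direction in which the jaws open and shut, and the axes are right-handed (so a half turn about x gives the same grasp; the last joint's range is limited). The gripper opens to 85 mm and grips with 20 to 120 N. Pads are 22 mm wide; open, the fingers measure 114 mm over their backs; the gripper's body (76 mm by 85 mm) begins 54 mm behind the grasp point. The pads swing forward as they close: fully open they stand 13 mm farther back than shut.
Start: joints at [-1.417, 0.527, 1.433, -0, 1.181, -0.178], TCP at [0.204, -0.591, 0.231] pointing down, gripper open.
Joint ranges: [-3.08, 3.08], [-0.75, 2.2], [0.22, 2.44], [-1.43, 4.57], [0, 2.65], [-2.85, 2.85]. Speed limits (rad/s): [2.79, 2.79, 3.14, 3.14, 3.14, 3.14].

INTERFACE

Orientations are given as a unit quaternion [x, y, z, w].
In Python, from station import manip, viewer, job gives the robot as it stands.
- The arm moves only by the tool move_arm, never from a script. Its argument "deltas" is one flat list of numbers, 7 for each row, row after row: the finger opening in mm, from 0 to 85.4, then the shift along the tool's x, y, z in mm, then the turn, a rotation vector about the tool's x, y, z in degrees. In form: [jaw, tx, ty, tz, rx, ry, rz, jaw, tx, ty, tz, rx, ry, rz, ...]. A call has 1 to 10 rows; each row shifts and turns the commanded pose from where the row before left it, along the tool's axes as they then stand; what a row does not reach is not made up. A row lasts 1/10 s, in which the tool goes at most 50 mm and 8.59 degrees, less where a joint would pass 70% of its speed; a pose out of reach is approached as far as the arm can. A call is refused whole if a number of a shift passes 50 or a number of a turn 8.59, either way. A call with a gripper value outside its range is refused whole. The fingers move at their own pace and stop on an object; "force" is the grip in N (left out, the last holds). Time passes only in rows, so rows that do not move let the fingers close. It gives the time, the measured TCP pose, the force and the opening at its end, in the units of the state.
- manip.sense(): the state, without advancing time (a new reading comes with each control period).
- viewer.snapshot(name): name is "scene" or "top" or "wrist"; returns a dict with "image" (480x640x3 uint8, red, green, blue), "depth" (480x640 float32, m along the optical axis (not along the pixel's ray), 0 where there is no reading), "fovy" (degrees; the focal length in pixels is half the picture's height over the tangent of half this angle, whatever the lens; pixels are square), "cx", "cy" (the principal point, pixels), "R" (3x3) and "t" (3): a world point X has camera coordinates R X + t. Camera axes: x right, y down, z forward; pixel columns grow to the right and rows downward; lengths in m; the calibration is good to about 2 mm. A picture is of the moment at which its call begins.
- job.sign_off(): hands the job in, once; it reports no verdict.
The state is a dict: "t": time; "q": joint angles; "qd": joint speeds; "tau": joint torques, N m; "tcp_pos": TCP position; "tool_rot": TCP orientation; "force": force on the tool from outside, world axes, zero at the start; "ft_torque": the same for the moment, N m; "finger_gap": opening from 0.0 (shut) to 1.0 (fully open).
Only numpy, scipy, OpenCV 4.12 (cv2) and the standard library are available. Lean on these libraries where they do the work, as an engineer would, in place of code of your own. Each camera call takes 0.05 s, during which the arm holds its last target.

## Working session

There is one attempt and no reset: what is moved stays moved. The work goes in short steps, Python scripts to look and compute and a tool call to move; the robot and the scene stay as the last step left them, time stands still between calls to the robot, and variables do not carry over. Pictures are saved under pics/ and viewed, and the job is handed in when it is done.

Besides the shell and the picture viewer there is one more tool, called after "Call:" by a JSON object that holds its "method" and its "body". move_arm: Moves the arm, as the interface text tells. Its arguments: {"type":"object","properties":{"deltas":{"type":"array"},"force":{"type":"number"}},"required":["deltas"]}

```bash
mkdir -p pics; ls
cat > h.py <<'E'
import numpy as np, cv2
from station import manip, viewer, job
def snap(n,name):
    s=viewer.snapshot(n); cv2.imwrite(f'pics/{name}.png',cv2.cvtColor(s['image'],cv2.COLOR_RGB2BGR)); np.savez(f'pics/{name}.npz',**s); return s
def load(name): return np.load(f'pics/{name}.npz')
def f(s): return 240/np.tan(np.radians(float(s['fovy']))/2)
def ray(s,u,v):
    d=np.array([(u-s['cx'])/f(s),(v-s['cy'])/f(s),1.0]); R=s['R']; return -R.T@s['t'],R.T@d
def onz(s,u,v,z):
    o,d=ray(s,u,v); return o+d*(z-o[2])/d[2]
def dep(s,u,v):
    o,d=ray(s,u,v); return o+d*s['depth'][int(round(v)),int(round(u))]
def cloud(s):
    v,u=np.mgrid[0:480,0:640]; D=s['depth']
    P=np.stack([(u-s['cx'])/f(s)*D,(v-s['cy'])/f(s)*D,D],-1)-s['t']
    return P@s['R']
def proj(s,X):
    c=s['R']@np.asarray(X)+s['t']; return c[0]/c[2]*f(s)+s['cx'],c[1]/c[2]*f(s)+s['cy']
E
python3 - <<'E'
from h import *
for n in ['scene','top','wrist']:
    s=snap(n,n+'0'); print(n,s['fovy'],s['cx'],s['cy'],-s['R'].T@s['t'],(s['depth']>0).mean())
print(manip.sense())
E
```

```text
pics
scene 56.80996258355034 324.58591042545464 244.64867608190454 [ 1.23918447 -0.05910833  0.59430326] 0.996142578125
top 54.388508491257795 316.16516894589427 235.34822155125983 [5.52987500e-01 1.33334220e-04 8.62223215e-01] 0.9959212239583334
wrist 59.30131174505242 317.46346477140787 239.1927560553808 [ 0.26850412 -0.56678078  0.37197094] 0.996103515625
{'t': 0.15, 'q': array([-1.41649516e+00,  5.28254040e-01,  1.43360931e+00, -2.33379821e-05,
        1.18139955e+00, -1.78488276e-01]), 'qd': array([ 0.00121785, -0.00245214, -0.00395797,  0.00029755, -0.00157429,
        0.00161956]), 'tau': array([ 4.36294677e-04, -4.42743587e+01, -1.78276545e+01, -2.89634236e-04,
        5.65348586e-03, -2.16819245e-06]), 'tcp_pos': array([ 0.20411832, -0.59014809,  0.23055713]), 'tool_rot': array([ 0.41069473,  0.57632769, -0.40986023,  0.57549181]), 'force': array([-0.19945274, -0.06142269, -0.75541244]), 'ft_torque': array([0.07096282, 0.01391612, 0.01138762]), 'finger_gap': 1.0032213054190935}
```

View pics/top0.png

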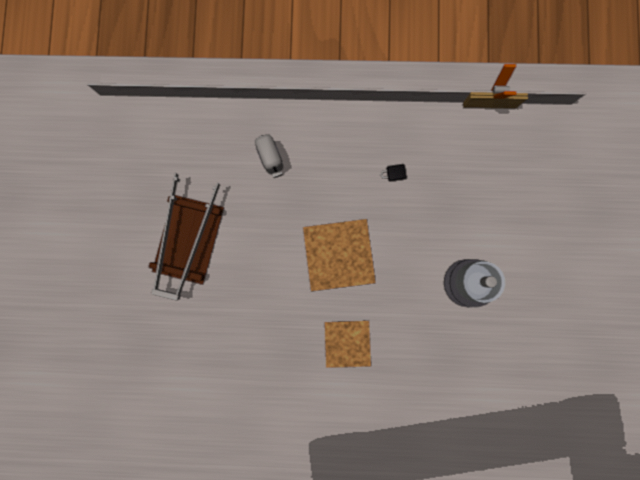

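View pics/scene0.png

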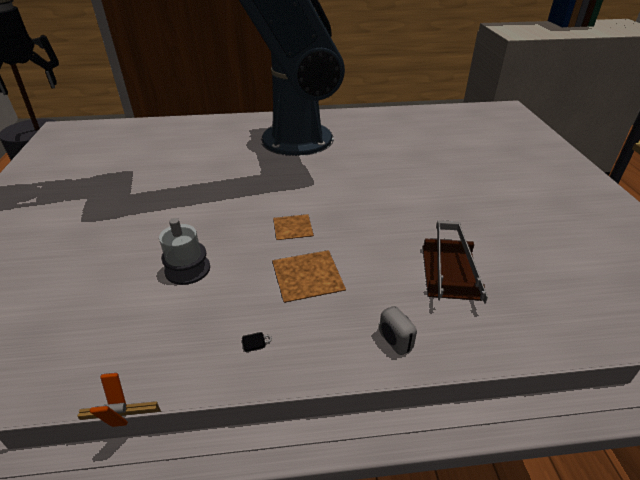

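The top view shows the candle stand with its cover at about (476,283) and the knob at (490,282). The large mat is at (340,255) and a smaller look-alike mat at (348,344). The tongs lie on their rest at about (188,240), jaws toward (175,180) and (222,188). The tape is at (270,155) and the fob at (396,173).

Run:
```python
from h import *
s=load('top0'); im=s['image'].astype(int); hsv=cv2.cvtColor(s['image'],cv2.COLOR_RGB2HSV)
P=cloud(s)
# mats
m=((hsv[...,0]>8)&(hsv[...,0]<20)&(hsv[...,1]>130)&(hsv[...,2]>90)).astype(np.uint8); m[:200]=0
m=cv2.morphologyEx(m,cv2.MORPH_CLOSE,np.ones((5,5)))
cs,_=cv2.findContours(m,0,2)
for c in cs:
    if cv2.contourArea(c)>500:
        b=cv2.boxPoints(cv2.minAreaRect(c)); w=np.array([onz(s,u,v,.004) for u,v in b]); print('mat',w.mean(0).round(4),np.linalg.norm(np.diff(w,axis=0),axis=1).round(4),np.degrees(np.arctan2(*(w[1]-w[0])[1::-1])).round(1),np.degrees(np.arctan2(*(w[2]-w[1])[1::-1])).round(1)); print(w.round(3))
def obj(u0,u1,v0,v1,zl,zh):
    Q=P[v0:v1,u0:u1].reshape(-1,3); Q=Q[(Q[:,2]>zl)&(Q[:,2]<zh)]; return Q
for zl,zh in [(.115,.13),(.085,.093),(.035,.044)]:
    Q=obj(430,520,245,320,zl,zh)
    if len(Q): 
        c,r=cv2.minEnclosingCircle(Q[:,:2].astype(np.float32)); print(zl,len(Q),np.median(Q,0).round(4),np.round(c,4),round(r,4), Q[:,2].mean())
print('knob pix',dep(s,490,282),dep(s,478,290))
for nm,a in [('fob',(380,412,160,185)),('tape',(250,290,128,182))]:
    Q=obj(*a,.006,.08); print(nm,Q.min(0).round(3),Q.max(0).round(3))
# wall
print('wall',dep(s,300,92),dep(s,300,86),dep(s,495,97),dep(s,508,70),dep(s,320,300))
# tongs
Q=obj(140,240,165,310,.02,.07); print('tongs',Q.min(0),Q.max(0)); print(np.histogram(Q[:,2],10))
i=cv2.resize(s['image'][160:315,130:260],None,fx=4,fy=4,interpolation=cv2.INTER_CUBIC); cv2.imwrite('pics/t.png',i[...,::-1])
```

```text
mat [ 0.4425 -0.0391  0.004 ] [0.0792 0.0784 0.0785] -86.3 -177.0
[[ 0.479  0.003  0.004]
 [ 0.484 -0.076  0.004]
 [ 0.406 -0.08   0.004]
 [ 0.401 -0.002  0.004]]
mat [ 0.6028 -0.0193  0.004 ] [0.1177 0.1167 0.1161] -81.1 -171.6
[[ 0.651  0.048  0.004]
 [ 0.67  -0.069  0.004]
 [ 0.554 -0.086  0.004]
 [ 0.536  0.029  0.004]]
0.115 113 [ 0.5598 -0.2551  0.1211] [ 0.5604 -0.2558] 0.009 0.12071874281803155
0.085 1199 [ 0.5602 -0.253   0.0894] [ 0.5608 -0.2562] 0.0342 0.08935445929313517
0.035 470 [ 0.548  -0.2308  0.0395] [ 0.5581 -0.255 ] 0.0422 0.03945780292897977
knob pix [ 0.55946907 -0.25407921  0.12201149] [ 0.54619141 -0.2459863   0.08879781]
fob [ 0.741 -0.14   0.006] [ 0.774 -0.094  0.015]
tape [0.743 0.088 0.007] [0.814 0.136 0.062]
wall [0.89775924 0.05962385 0.03468995] [0.92341774 0.0623881  0.00164635] [ 0.88335748 -0.28513931  0.06336619] [ 0.91700928 -0.29519154  0.09717147] [5.18699298e-01 1.25911890e-02 5.19357552e-05]
tongs [0.5127685  0.19892472 0.02009722] [0.73923013 0.32418221 0.05073245]
(array([ 12, 168, 412, 177, 123, 137, 126, 296, 395,  43]), array([0.02009722, 0.02316075, 0.02622427, 0.02928779, 0.03235132,
       0.03541484, 0.03847836, 0.04154188, 0.04460541, 0.04766893,
       0.05073245]))
```

View pics/t.png

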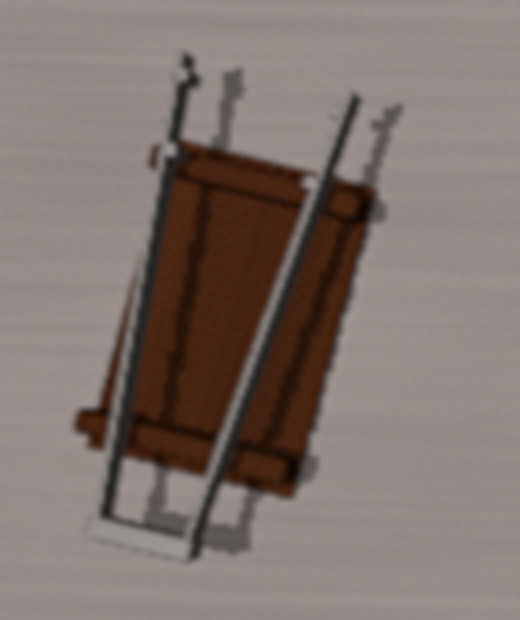

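```bash
cat >> h.py <<'E'
from scipy.spatial.transform import Rotation as Ro
def tool(): 
    st=manip.sense(); return np.array(st['tcp_pos']),Ro.from_quat(st['tool_rot']),st
def go(target,zdir=None):
    p,r,st=tool(); d=r.inv().apply(np.array(target)-p)*1000
    print('tcp',p.round(4),'t',round(st['t'],2),'gap',round(st['finger_gap']*85.4,1),'F',st['force'].round(1)); print('axes x',r.as_matrix()[:,0].round(3),'y',r.as_matrix()[:,1].round(3),'z',r.as_matrix()[:,2].round(3)); print('shift tool mm',d.round(1))
    if zdir is not None:
        z=np.array([*zdir,0])/np.linalg.norm(zdir); x=np.array([0,0,-1.]); 
        for sg in (1,-1):
            T=np.stack([x,np.cross(sg*z,x),sg*z],1); print('rotvec deg',sg,np.degrees((r.inv()*Ro.from_matrix(T)).as_rotvec()).round(2))
E
python3 - <<'E'
from h import *
s=load('top0'); P=cloud(s)
Q=P[165:310,140:240].reshape(-1,3); Q=Q[(Q[:,2]>.041)&(Q[:,2]<.052)]
# split the arms by a rough axis
rough=np.array([0.97,-0.24]); n=np.array([0.24,0.97])
c0=np.array([0.62,0.265])
a=(Q[:,:2]-c0)@rough; b=(Q[:,:2]-c0)@n
print(len(Q),a.min(),a.max(),b.min(),b.max(),np.median(Q[:,2]))
for lo in np.arange(-.12,.13,.02):
    k=(a>=lo)&(a<lo+.02); print(round(lo,2),np.sort(b[k]).round(3)[:: max(1,k.sum()//14)])
go([0.56,-0.2555,0.20],None)
E
```

```text
748 -0.1050191922984147 0.11461242565095213 -0.03900528072645691 0.04230543820577178 0.04489175150336144
-0.12 [-0.028 -0.026 -0.023 -0.02  -0.017 -0.014 -0.012 -0.009 -0.005 -0.003
  0.     0.003  0.005  0.008  0.01   0.013  0.015  0.018]
-0.1 [-0.03  -0.027 -0.026 -0.025 -0.02  -0.016 -0.011 -0.007 -0.003  0.002
  0.007  0.012  0.015  0.016  0.018]
-0.08 [-0.029 -0.028 -0.028 -0.027 -0.027 -0.026 -0.026 -0.025  0.017  0.018
  0.018  0.018  0.018  0.019  0.019  0.019  0.02   0.021]
-0.06 [-0.03  -0.03  -0.029 -0.029 -0.029 -0.028 -0.028 -0.027 -0.026  0.02
  0.02   0.021  0.021  0.021  0.021  0.021  0.023  0.024]
-0.04 [-0.031 -0.031 -0.03  -0.03  -0.029 -0.029 -0.028  0.021  0.022  0.023
  0.023  0.024  0.024  0.025  0.026]
-0.02 [-0.032 -0.032 -0.031 -0.031 -0.031 -0.03  -0.03  -0.029 -0.028  0.024
  0.024  0.025  0.025  0.026  0.026  0.027  0.028  0.028]
0.0 [-0.034 -0.033 -0.033 -0.032 -0.032 -0.031 -0.031 -0.031 -0.03   0.026
  0.027  0.028  0.029  0.029  0.029  0.029  0.03   0.031]
0.02 [-0.035 -0.034 -0.034 -0.033 -0.033 -0.032 -0.032 -0.031  0.029  0.03
  0.03   0.031  0.031  0.031  0.032  0.032  0.033]
0.04 [-0.036 -0.035 -0.035 -0.035 -0.034 -0.034 -0.034 -0.033 -0.032  0.031
  0.032  0.032  0.033  0.033  0.034  0.034  0.034  0.036]
0.06 [-0.037 -0.036 -0.036 -0.035 -0.035 -0.034 -0.033 -0.032 -0.03   0.031
  0.032  0.034  0.035  0.035  0.036  0.036  0.037  0.039]
0.08 [-0.038 -0.037 -0.037 -0.037 -0.037 -0.036 -0.036 -0.035 -0.035  0.036
  0.037  0.037  0.038  0.038  0.038  0.039  0.039  0.04   0.041]
0.1 [-0.039 -0.039 -0.038 -0.038 -0.037 -0.036 -0.036 -0.034 -0.033 -0.031
  0.036  0.037  0.038  0.04   0.04   0.041  0.042]
0.12 []
tcp [ 0.2041 -0.5901  0.2306] t 0.15 gap 85.7 F [-0.2 -0.1 -0.8]
axes x [-0.     0.002 -1.   ] y [0.945 0.327 0.   ] z [ 0.327 -0.945 -0.002]
shift tool mm [  31.   445.7 -200. ]
```

Call:
{"method": "move_arm", "body": {"deltas": [85, 0, 20, -9, 0, 0, 0, 85, 0, 40, -18, 0, 0, 0, 85, 0, 45, -20, 0, 0, 0, 85, 0, 45, -20, 0, 0, 0, 85, 0, 45, -20, 0, 0, 0, 85, 0, 45, -20, 0, 0, 0, 85, 0, 45, -20, 0, 0, 0, 85, 0, 45, -20, 0, 0, 0, 85, 0, 45, -20, 0, 0, 0, 85, 0, 40, -18, 0, 0, 0]}}

```text
t: 1.15
tcp_pos: [0.5375, -0.2767, 0.2313]
tool_rot: [0.41, 0.576, -0.41, 0.576]
force: [0.2, -0.2, -0.8]
finger_gap: 0.997
```

Call:
{"method": "move_arm", "body": {"deltas": [85, 10, 20, -10, 0, 0, 0, 85, 10, 10, -7, 0, 0, 0, 85, 0, 0, 0, 0, 0, 0, 85, 0, 0, 0, 0, 0, 0]}}

```text
t: 1.55
tcp_pos: [0.5578, -0.2543, 0.2108]
tool_rot: [0.41, 0.577, -0.41, 0.575]
force: [0.2, -1.0, 0.2]
finger_gap: 1.0
```

Run:
```python
from h import *
go([0.56,-0.2555,0.095])
s=snap('wrist','w1')
P=cloud(s)
Q=P.reshape(-1,3)
for zl,zh in [(.116,.126),(.086,.093),(.036,.043)]:
    K=Q[(Q[:,2]>zl)&(Q[:,2]<zh)&(np.hypot(Q[:,0]-.56,Q[:,1]+.2555)<.05)]
    if len(K)>10:
        c,r=cv2.minEnclosingCircle(K[:,:2].astype(np.float32)); print(zl,len(K),np.round(c,4),round(r,4),K[:,2].mean())
```

```text
tcp [ 0.5578 -0.2543  0.2108] t 1.55 gap 85.4 F [ 0.2 -1.   0.2]
axes x [-0.002  0.001 -1.   ] y [ 0.945  0.327 -0.002] z [ 0.327 -0.945 -0.001]
shift tool mm [115.8   1.8   2. ]
0.116 740 [ 0.5612 -0.2547] 0.0091 0.12062396893591287
0.086 7344 [ 0.561  -0.2549] 0.034 0.0889487033757498
0.036 1549 [ 0.5589 -0.2535] 0.042 0.03900050905291739
```

View pics/w1.png

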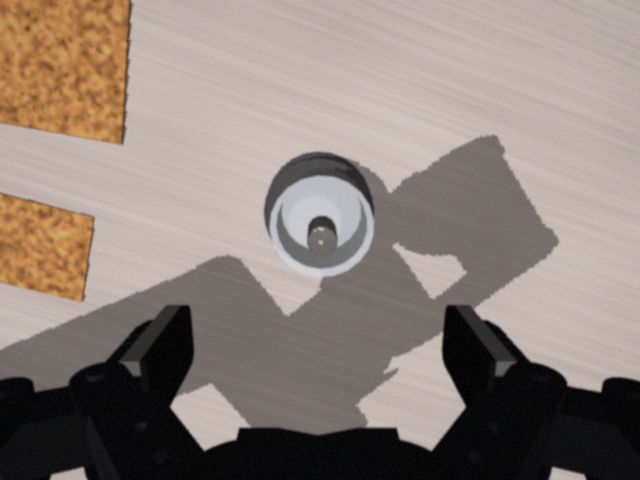

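The wrist view shows the knob top at (322,238), between the fingers, and its position agrees with the top view within 1–2 mm. I'm going down now.

Call:
{"method": "move_arm", "body": {"deltas": [85, 15, 1, 1, 0, 0, 0, 85, 20, 1, 1, 0, 0, 0, 85, 20, 0, 0, 0, 0, 0, 85, 20, 0, 0, 0, 0, 0, 85, 15, 0, 0, 0, 0, 0, 85, 13, 0, 0, 0, 0, 0, 85, 8, 0, 0, 0, 0, 0, 85, 4, 0, 0, 0, 0, 0, 85, 0, 0, 0, 0, 0, 0]}}

```text
t: 2.5
tcp_pos: [0.5612, -0.2559, 0.0962]
tool_rot: [0.41, 0.576, -0.41, 0.576]
force: [-0.3, -0.7, 0.6]
finger_gap: 0.995
```

Run:
```python
from h import *
go([0.5607,-0.2550,0.0955])
s=snap('scene','s2')
cv2.imwrite('pics/s2c.png',cv2.resize(s['image'][150:320,90:290],None,fx=3.5,fy=3.5)[...,::-1])
```

```text
tcp [ 0.5612 -0.2559  0.0962] t 2.5 gap 85.0 F [-0.3 -0.7  0.6]
axes x [-0.  0. -1.] y [ 0.945  0.326 -0.   ] z [ 0.326 -0.945 -0.   ]
shift tool mm [ 0.7 -0.1 -1. ]
```

View pics/s2c.png

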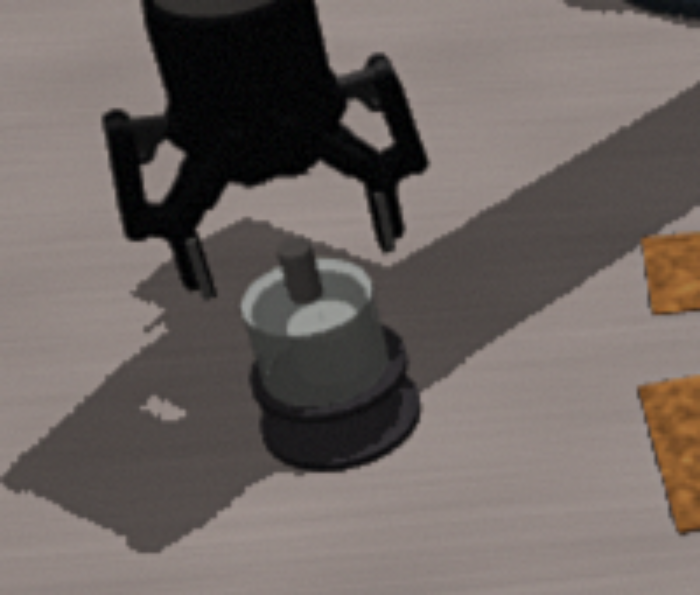

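The fingers straddle the knob (near (300,270) in the crop). Next I close and lift a little.

Call:
{"method": "move_arm", "body": {"deltas": [10, 0, 0, -1, 0, 0, 0, 10, 0, 0, 0, 0, 0, 0, 10, 0, 0, 0, 0, 0, 0, 10, 0, 0, 0, 0, 0, 0, 10, 0, 0, 0, 0, 0, 0, 10, 0, 0, 0, 0, 0, 0, 10, 0, 0, 0, 0, 0, 0, 10, 0, 0, 0, 0, 0, 0, 10, 0, 0, 0, 0, 0, 0], "force": 40}}

```text
t: 3.45
tcp_pos: [0.5612, -0.2548, 0.0965]
tool_rot: [0.41, 0.576, -0.41, 0.576]
force: [1.1, 0.4, 0.5]
finger_gap: 0.197
```

Call:
{"method": "move_arm", "body": {"deltas": [10, 0, 0, 0, 0, 0, 0, 10, -2, 0, 0, 0, 0, 0, 10, -5, 0, 0, 0, 0, 0, 10, -10, 0, 0, 0, 0, 0, 10, -15, 0, 0, 0, 0, 0, 10, -20, 0, 0, 0, 0, 0, 10, -25, 0, 0, 0, 0, 0, 10, -15, 0, 0, 0, 0, 0, 10, -5, 0, 0, 0, 0, 0, 10, 0, 0, 0, 0, 0, 0]}}

```text
t: 4.45
tcp_pos: [0.5613, -0.2548, 0.1944]
tool_rot: [0.41, 0.575, -0.41, 0.577]
force: [0.3, 0.3, -1.9]
finger_gap: 0.197
```

Run:
```python
from h import *
go([0.603,-0.019,0.19])
s=snap('scene','s3'); t=snap('top','t3')
cv2.imwrite('pics/s3c.png',cv2.resize(s['image'][120:320,90:330],None,fx=3,fy=3)[...,::-1])
```

```text
tcp [ 0.5613 -0.2548  0.1944] t 4.45 gap 16.8 F [ 0.3  0.3 -1.9]
axes x [ 0.002 -0.001 -1.   ] y [0.945 0.327 0.001] z [ 0.327 -0.945  0.002]
shift tool mm [   4.2  116.5 -209.3]
```

View pics/s3c.png

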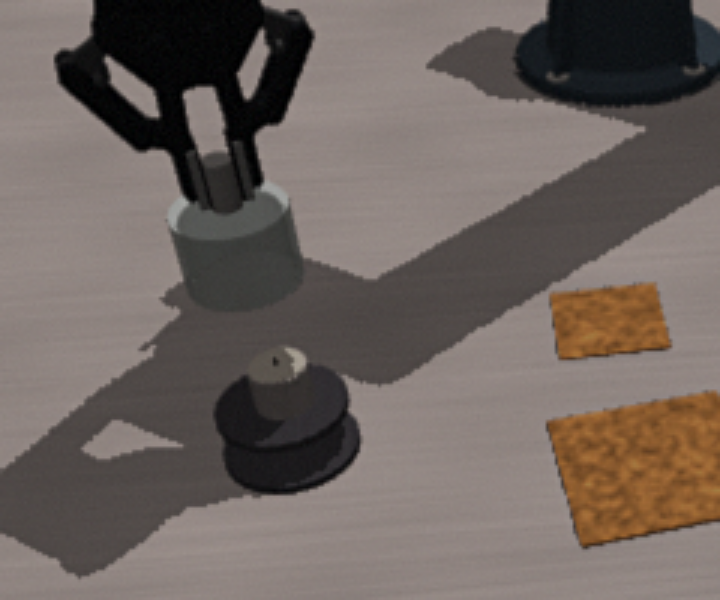

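The cover hangs upright in the gripper and the candle is still on the stand, at about (278,375) in the crop. I'm carrying it to the mat.

Call:
{"method": "move_arm", "body": {"deltas": [10, 0, 8, -14, 0, 0, 0, 10, 0, 11, -20, 0, 0, 0, 10, 0, 14, -25, 0, 0, 0, 10, 0, 15, -27, 0, 0, 0, 10, 0, 16, -30, 0, 0, 0, 10, 0, 16, -29, 0, 0, 0, 10, 0, 14, -25, 0, 0, 0, 10, 0, 11, -20, 0, 0, 0, 10, 0, 8, -14, 0, 0, 0, 10, 0, 3, -5, 0, 0, 0]}}

```text
t: 5.55
tcp_pos: [0.6019, -0.0169, 0.1926]
tool_rot: [0.409, 0.577, -0.41, 0.576]
force: [0.3, 0.5, -1.4]
finger_gap: 0.192
```

Call:
{"method": "move_arm", "body": {"deltas": [10, 10, 0, 0, 0, 0, 0, 10, 20, 0, 0, 0, 0, 0, 10, 25, 0, 0, 0, 0, 0, 10, 25, 0, 0, 0, 0, 0, 10, 20, 0, 0, 0, 0, 0, 10, 12, 0, 0, 0, 0, 0, 10, 6, 0, 0, 0, 0, 0, 10, 3, 0, 0, 0, 0, 0, 10, 0, 0, 0, 0, 0, 0]}}

```text
t: 6.45
tcp_pos: [0.6027, -0.0196, 0.0725]
tool_rot: [0.41, 0.576, -0.41, 0.576]
force: [-0.6, -0.9, -1.5]
finger_gap: 0.194
```

Run:
```python
from h import *
go([0.603,-0.019,0.0615])
s=snap('scene','s4')
cv2.imwrite('pics/s4c.png',cv2.resize(s['image'][120:320,200:440],None,fx=3,fy=3)[...,::-1])
```

```text
tcp [ 0.6027 -0.0196  0.0725] t 6.45 gap 16.6 F [-0.6 -0.9 -1.5]
axes x [ 0.001 -0.    -1.   ] y [0.945 0.326 0.001] z [ 0.326 -0.945  0.   ]
shift tool mm [11.   0.5 -0.5]
```

View pics/s4c.png

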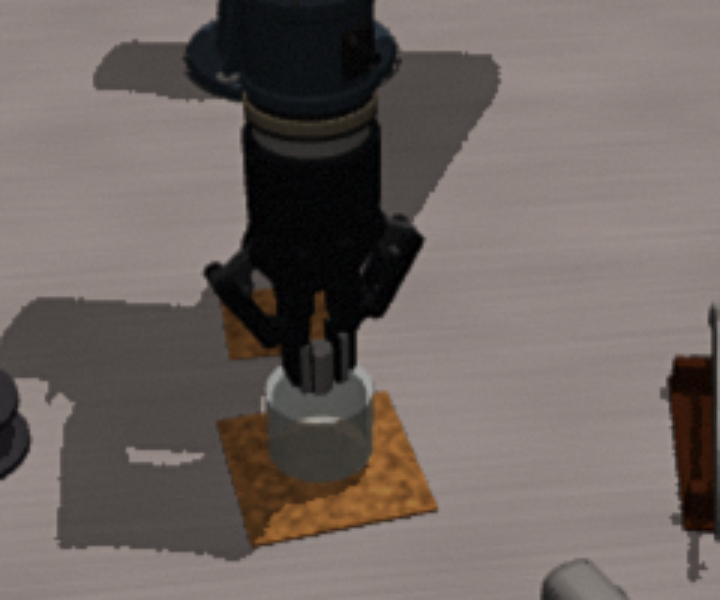

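The cover hovers over the middle of the mat, with its rim near (320,470) in the crop. I'm lowering it gently.

Call:
{"method": "move_arm", "body": {"deltas": [10, 4, 0, 0, 0, 0, 0, 10, 3, 0, 0, 0, 0, 0, 10, 2, 0, 0, 0, 0, 0, 10, 1, 0, 0, 0, 0, 0, 10, 1, 0, 0, 0, 0, 0, 10, 0, 0, 0, 0, 0, 0]}}

```text
t: 7.1
tcp_pos: [0.6023, -0.0192, 0.0612]
tool_rot: [0.41, 0.576, -0.41, 0.576]
force: [-0.8, 1.0, -1.5]
finger_gap: 0.195
```

Call:
{"method": "move_arm", "body": {"deltas": [10, 0.5, 0, 0, 0, 0, 0, 10, 0.5, 0, 0, 0, 0, 0, 10, 0, 0, 0, 0, 0, 0, 10, 0, 0, 0, 0, 0, 0]}}

```text
t: 7.5
tcp_pos: [0.6025, -0.0193, 0.0605]
tool_rot: [0.41, 0.576, -0.41, 0.576]
force: [-0.5, -0.3, -1.2]
finger_gap: 0.197
```

Call:
{"method": "move_arm", "body": {"deltas": [10, 0.5, 0, 0, 0, 0, 0, 10, 0.5, 0, 0, 0, 0, 0, 10, 0, 0, 0, 0, 0, 0, 10, 0, 0, 0, 0, 0, 0]}}

```text
t: 7.9
tcp_pos: [0.6026, -0.0195, 0.0603]
tool_rot: [0.41, 0.576, -0.41, 0.576]
force: [-1.3, -1.5, 6.1]
finger_gap: 0.195
```

Contact: the force rose to +6 N. I'll open and retreat upward.

Call:
{"method": "move_arm", "body": {"deltas": [22, 0, 0, 0, 0, 0, 0, 40, 0, 0, 0, 0, 0, 0, 60, 0, 0, 0, 0, 0, 0, 85, 0, 0, 0, 0, 0, 0, 85, 0, 0, 0, 0, 0, 0, 85, -5, 0, 0, 0, 0, 0, 85, -15, 0, 0, 0, 0, 0, 85, -25, 0, 0, 0, 0, 0, 85, -40, 0, 0, 0, 0, 0, 85, -40, 0, 0, 0, 0, 0]}}

```text
t: 8.9
tcp_pos: [0.602, -0.0192, 0.1863]
tool_rot: [0.41, 0.576, -0.41, 0.576]
force: [1.9, -1.0, -0.0]
finger_gap: 0.997
```

Run:
```python
from h import *
tool()
s=snap('wrist','w5'); t=snap('top','t5'); sc=snap('scene','s5')
Q=cloud(s).reshape(-1,3)
for zl,zh in [(.078,.09),(.05,.058)]:
    K=Q[(Q[:,2]>zl)&(Q[:,2]<zh)&(np.hypot(Q[:,0]-.603,Q[:,1]+.019)<.05)]
    if len(K)>10:
        c,r=cv2.minEnclosingCircle(K[:,:2].astype(np.float32)); print(zl,len(K),np.round(c,4),round(r,4),K[:,2].mean())
# tongs from the top view: arms' tops, z plane .0458
P=cloud(t); Q=P[165:310,140:240].reshape(-1,3); Q=Q[(Q[:,2]>.0415)&(Q[:,2]<.052)][:,:2]
ax=np.array([0.97,-0.24]);ax/=np.linalg.norm(ax); c=np.array([.62,.265])
for it in range(4):
    n=np.array([-ax[1],ax[0]]); a=(Q-c)@ax; b=(Q-c)@n
    sel=(a>-.08)&(a<.11); L=sel&(b>0); Rr=sel&(b<0)
    pl=np.polyfit(a[L],b[L],1); pr=np.polyfit(a[Rr],b[Rr],1); mid=(pl+pr)/2
    print(pl.round(4),pr.round(4),'amax/min',a.min().round(4),a.max().round(4))
    dirn=ax+mid[0]*n; c=c+n*mid[1]; ax=dirn/np.linalg.norm(dirn)
n=np.array([-ax[1],ax[0]]); 
# width over centre lines at grip = 58 -> position along a where pl-pr=58mm
ag=(0.058-(pl[1]-pr[1]))/(pl[0]-pr[0])
print('axis',ax,'c',c,'grip by width',ag,c+ag*ax,'by back end',c+(a.min()+.095)*ax,'by front',c+(a.max()-.118)*ax)
```

```text
0.078 694 [ 0.6022 -0.019 ] 0.009 0.08448058596823158
0.05 6755 [ 0.6022 -0.0189] 0.034 0.05294104067109098
[0.1187 0.0272] [-0.052  -0.0309] amax/min -0.105 0.1149
[0.0845 0.029 ] [-0.0855 -0.0291] amax/min -0.1047 0.114
[0.085 0.029] [-0.085 -0.029] amax/min -0.1047 0.114
[0.085 0.029] [-0.085 -0.029] amax/min -0.1047 0.114
axis [ 0.97809217 -0.20817232] c [0.61953021 0.26309002] grip by width -0.0004232364402662411 [0.61911624 0.26317813] by back end [0.6100657 0.2651044] by front [0.61561375 0.26392358]
```

View pics/s5.png

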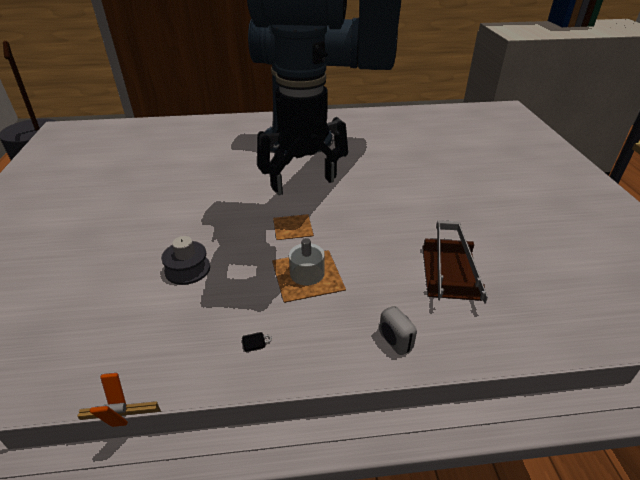

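The cover stands on the large mat at (307,265), centred at (0.602,-0.019). The candle is uncovered at (182,245). Next I go above the tongs and turn the tool to match.

Run:
```python
from h import *
go([0.612,0.2645,0.19],(0.208,0.978))
print(manip.sense()['q'].round(2))
s=load('t5'); # candle from top view
P=cloud(s).reshape(-1,3); K=P[(P[:,2]>.063)&(P[:,2]<.078)&(np.hypot(P[:,0]-.56,P[:,1]+.2555)<.05)]
c,r=cv2.minEnclosingCircle(K[:,:2].astype(np.float32)); print('candle',len(K),np.round(c,4),r,K[:,2].mean())
```

```text
tcp [ 0.6048 -0.0197  0.189 ] t 9.05 gap 85.0 F [ 0.8  0.4 -0.4]
axes x [ 0.009 -0.002 -1.   ] y [0.945 0.327 0.008] z [ 0.327 -0.945  0.005]
shift tool mm [  -1.5   99.6 -266.2]
rotvec deg 1 [-148.92    0.68    0.19]
rotvec deg -1 [31.08  0.15 -0.51]
[-0.22  0.55  1.53  0.    1.05  1.02]
candle 417 [ 0.5576 -0.2519] 0.01891249418258667 0.06977072109261023
```

Call:
{"method": "move_arm", "body": {"deltas": [85, 0, 6, -15, 0, 0, 0, 85, 0, 10, -26, 0, 0, 0, 85, 0, 12, -32, 0, 0, 0, 85, 0, 14, -36, 0, 0, 0, 85, 0, 14, -36, 0, 0, 0, 85, 0, 13, -35, 0, 0, 0, 85, 0, 12, -32, 0, 0, 0, 85, 0, 9, -28, 0, 0, 0, 85, 0, 7, -18, 0, 0, 0, 85, 0, 3, -8, 0, 0, 0]}}

```text
t: 10.05
tcp_pos: [0.6086, 0.2671, 0.1829]
tool_rot: [0.409, 0.577, -0.41, 0.576]
force: [-0.1, -0.5, 0.4]
finger_gap: 0.995
```

Call:
{"method": "move_arm", "body": {"deltas": [85, 0, 0, 0, 4, 0, 0, 85, 0, 0, 0, 7, 0, 0, 85, 0, 0, 0, 8, 0, 0, 85, 0, 0, 0, 7, 0, 0, 85, 0, 0, 0, 5, 0, 0, 85, 0, 0, 0, 0, 0, 0, 85, 0, 0, 0, 0, 0, 0]}}

```text
t: 10.75
tcp_pos: [0.6099, 0.2641, 0.1839]
tool_rot: [-0.549, -0.446, 0.549, -0.445]
force: [-0.1, -0.3, 0.1]
finger_gap: 0.992
```

```bash
cat > tf.py <<'E'
from h import *
def fit(s,zlo=.0405):
    Q=cloud(s).reshape(-1,3); Q=Q[(Q[:,2]>zlo)&(Q[:,2]<.052)&(np.abs(Q[:,0]-.62)<.14)&(np.abs(Q[:,1]-.265)<.08)]
    print('n',len(Q),'z',np.median(Q[:,2])); Q=Q[:,:2]
    ax=np.array([0.978,-0.208]); c=np.array([.615,.264])
    for it in range(4):
        n=np.array([-ax[1],ax[0]]); a=(Q-c)@ax; b=(Q-c)@n
        sel=(a>-.08)&(a<.06); L=sel&(b>0); Rr=sel&(b<0)
        pl=np.polyfit(a[L],b[L],1); pr=np.polyfit(a[Rr],b[Rr],1); mid=(pl+pr)/2
        dirn=ax+mid[0]*n; c=c+n*mid[1]; ax=dirn/np.linalg.norm(dirn)
    print(pl.round(4),pr.round(4),'a',a.min().round(4),a.max().round(4))
    ag=(0.058-(pl[1]-pr[1]))/(pl[0]-pr[0])
    print('axis',ax,'by width',c+ag*ax,'by back',c+(a.min()+.095)*ax,'by front',c+(a.max()-.118)*ax)
    return Q
E
python3 - <<'E'
from tf import *
s=snap('wrist','w6'); fit(s)
go([0.614,0.2643,0.19],(0.208,0.978)); print(manip.sense()['q'].round(2))
E
```

```text
n 4285 z 0.044652663946942915
[0.0908 0.0286] [-0.0908 -0.0286] a -0.0994 0.1195
axis [ 0.97802734 -0.20847666] by width [0.6203317  0.26530532] by back [0.61121965 0.26724764] by front [0.61696551 0.26602285]
tcp [0.6099 0.2642 0.184 ] t 10.8 gap 84.8 F [ 0.7 -0.3 -0.4]
axes x [-0.001 -0.    -1.   ] y [ 0.979 -0.206 -0.001] z [-0.206 -0.979  0.001]
shift tool mm [-6.   4.  -0.9]
rotvec deg 1 [-1.7988e+02 -6.0000e-02  5.0000e-02]
rotvec deg -1 [0.12 0.03 0.04]
[ 0.24  0.63  1.37 -0.    1.14  2.02]
```

View pics/w6.png

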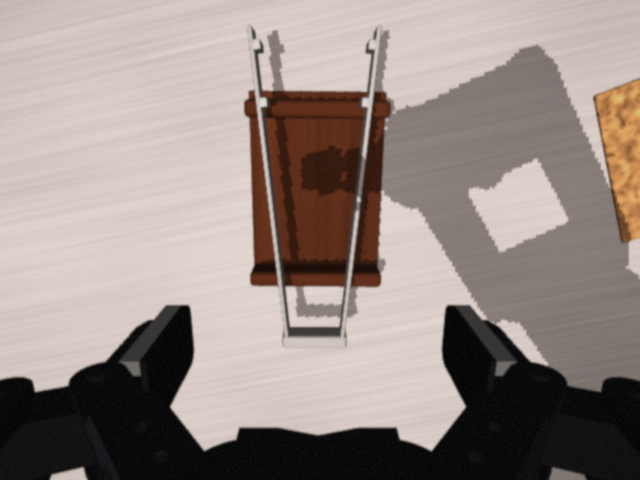

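In the wrist view the tongs span (283,340) to (380,28) with the lips at rows ~45 and ~103. The fingers are parallel to the arms. The tongs' length fits tongs_grip at about (0.617, 0.266).

Run:
```python
from tf import *
s=load('w6')
for p in [(258,45),(373,45),(264,103),(367,103)]: print(onz(s,*p,.0455).round(4))
j=np.mean([onz(s,*p,.0455) for p in [(258,45),(373,45),(264,103),(367,103)]],0); print('jaw',j,'grip',j[:2]-.09*np.array([.978,-.208]))
go([0.617,0.266,0.015])
i=cv2.resize(s['image'][10:130,220:420],None,fx=4,fy=4,interpolation=cv2.INTER_CUBIC); cv2.imwrite('pics/w6c.png',i[...,::-1])
```

```text
[0.7284 0.2773 0.0455]
[0.7139 0.2085 0.0455]
[0.6949 0.2818 0.0455]
[0.6814 0.2181 0.0455]
jaw [0.70463737 0.24640906 0.0455    ] grip [0.61661737 0.26512906]
tcp [0.6099 0.2642 0.184 ] t 10.8 gap 84.8 F [ 0.7 -0.3 -0.4]
axes x [-0.001 -0.    -1.   ] y [ 0.979 -0.206 -0.001] z [-0.206 -0.979  0.001]
shift tool mm [169.    6.7  -3.3]
```

View pics/w6c.png

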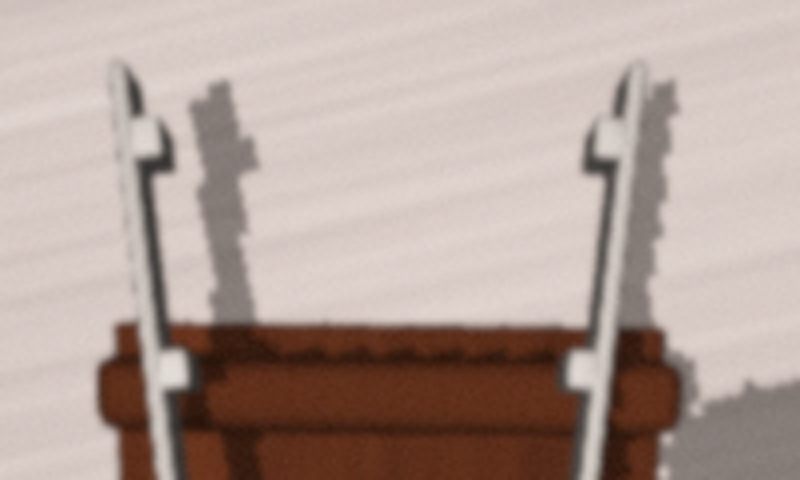

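The crop shows the lips at (150,140), (605,140), (178,370) and (580,370). They confirm the grip point at (0.617,0.2655). I'm descending.

Call:
{"method": "move_arm", "body": {"deltas": [85, 15, 3, -1, 0, 0, 0, 85, 25, 3, -1, 0, 0, 0, 85, 30, 0.5, -0.7, 0, 0, 0, 85, 30, 0, 0, 0, 0, 0, 85, 25, 0, 0, 0, 0, 0, 85, 15, 0, 0, 0, 0, 0, 85, 8, 0, 0, 0, 0, 0, 85, 0, 0, 0, 0, 0, 0, 85, 0, 0, 0, 0, 0, 0]}}

```text
t: 11.7
tcp_pos: [0.6177, 0.2663, 0.0371]
tool_rot: [0.55, 0.445, -0.549, 0.446]
force: [-0.3, -1.1, -0.1]
finger_gap: 0.99
```

Run:
```python
from tf import *
go([0.6168,0.2655,0.015],(.208,.978))
s=snap('scene','s7'); w=snap('wrist','w7')
cv2.imwrite('pics/s7c.png',np.hstack([cv2.resize(s['image'][150:350,360:560],(400,400)),cv2.resize(w['image'],(400,400))])[...,::-1])
```

```text
tcp [0.6177 0.2663 0.0371] t 11.7 gap 84.6 F [-0.3 -1.1 -0.1]
axes x [ 0.002  0.    -1.   ] y [ 0.978 -0.207  0.002] z [-0.207 -0.978 -0.001]
shift tool mm [22.1 -0.8  1. ]
rotvec deg 1 [-1.7992e+02  1.5000e-01 -7.0000e-02]
rotvec deg -1 [ 0.08 -0.04 -0.09]
```

View pics/s7c.png

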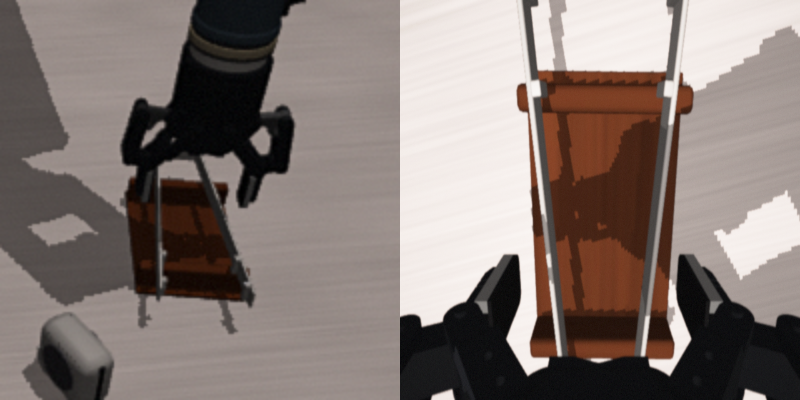

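The two fingers stand outside both arms (right half: pads at about (500,290) and (695,290), arms between them). I lower the last 22 mm and squeeze to 56 mm.

Call:
{"method": "move_arm", "body": {"deltas": [85, 10, 0, 0, 0, 0, 0, 85, 7, 0, 0, 0, 0, 0, 85, 5, 0, 0, 0, 0, 0, 85, 0, 0, 0, 0, 0, 0, 75, 0, 0, 0, 0, 0, 0, 68, 0, 0, 0, 0, 0, 0, 63, 0, 0, 0, 0, 0, 0, 60, 0, 0, 0, 0, 0, 0, 58, 0, 0, 0, 0, 0, 0, 56, 0, 0, 0, 0, 0, 0], "force": 20}}

```text
t: 12.8
tcp_pos: [0.618, 0.2666, 0.016]
tool_rot: [0.55, 0.445, -0.548, 0.446]
force: [-1.1, 0.5, 6.5]
finger_gap: 0.657
```

Call:
{"method": "move_arm", "body": {"deltas": [56, 0, 0, 0, 0, 0, 0, 56, 0, 0, 0, 0, 0, 0, 56, 0, 0, 0, 0, 0, 0]}}

```text
t: 13.1
tcp_pos: [0.618, 0.2665, 0.0159]
tool_rot: [0.55, 0.445, -0.548, 0.446]
force: [-0.3, -0.1, 6.1]
finger_gap: 0.656
```

Run:
```python
from tf import *
go([0.6168,0.2655,0.015],(.208,.978))
s=snap('scene','s8'); w=snap('wrist','w8')
cv2.imwrite('pics/s8c.png',np.hstack([cv2.resize(s['image'][150:350,360:560],(400,400)),cv2.resize(w['image'],(400,400))])[...,::-1])
```

```text
tcp [0.618  0.2665 0.0159] t 13.1 gap 56.0 F [-0.3 -0.1  6.1]
axes x [ 0.003  0.001 -1.   ] y [ 0.978 -0.207  0.003] z [-0.207 -0.978 -0.001]
shift tool mm [ 0.9 -1.   1.3]
rotvec deg 1 [-1.7993e+02  2.3000e-01 -1.3000e-01]
rotvec deg -1 [ 0.07 -0.08 -0.15]
```

View pics/s8c.png

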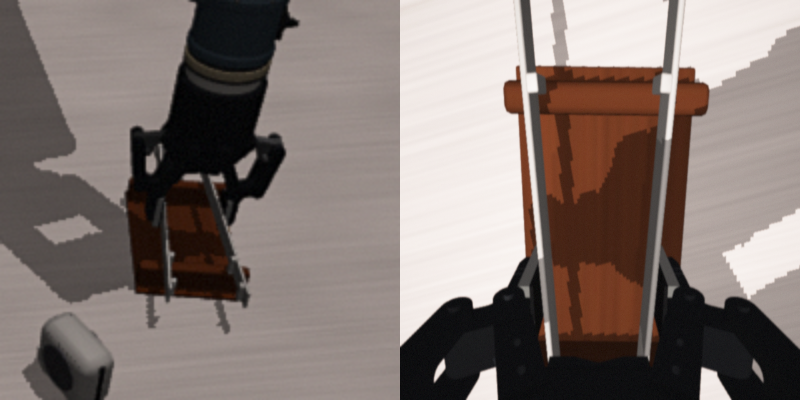

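The pads touch both arms and the opening is 56.0 mm. I'm lifting gently.

Call:
{"method": "move_arm", "body": {"deltas": [56, -1, 0, 0, 0, 0, 0, 56, -2, 0, 0, 0, 0, 0, 56, -4, 0, 0, 0, 0, 0, 56, -6, 0, 0, 0, 0, 0, 56, -8, 0, 0, 0, 0, 0, 56, -10, 0, 0, 0, 0, 0, 56, -10, 0, 0, 0, 0, 0, 56, -5, 0, 0, 0, 0, 0, 56, 0, 0, 0, 0, 0, 0]}}

```text
t: 14.1
tcp_pos: [0.6178, 0.2664, 0.0618]
tool_rot: [0.55, 0.445, -0.548, 0.446]
force: [-0.2, -0.1, -1.4]
finger_gap: 0.659
```

Run:
```python
from tf import *
go([0.617,0.265,0.20],(.208,.978))
s=snap('scene','s9'); w=snap('wrist','w9')
cv2.imwrite('pics/s9c.png',np.hstack([cv2.resize(s['image'][150:350,360:560],(400,400)),cv2.resize(w['image'],(400,400))])[...,::-1])
Q=cloud(w).reshape(-1,3); ax=np.array([.978,-.208]); n=np.array([.208,.978])
K=Q[(Q[:,2]>.055)&(Q[:,2]<.12)]; a=(K[:,:2]-[.618,.2665])@ax; b=(K[:,:2]-[.618,.2665])@n
for lo in [.03,.05,.07,.09,.1,.11]:
    k=(a>lo)&(a<lo+.01); 
    for sg in (1,-1):
        kk=k&(b*sg>0); print(lo,sg,kk.sum(),b[kk].mean().round(4),np.percentile(K[kk,2],90).round(4))
print(a.max())
```

```text
tcp [0.6178 0.2664 0.0618] t 14.1 gap 56.2 F [-0.2 -0.1 -1.4]
axes x [ 0.003  0.001 -1.   ] y [ 0.978 -0.207  0.002] z [-0.207 -0.978 -0.001]
shift tool mm [-1.382e+02 -1.000e-01  1.300e+00]
rotvec deg 1 [-1.7992e+02  2.1000e-01 -1.1000e-01]
rotvec deg -1 [ 0.08 -0.07 -0.13]
0.03 1 775 0.0281 0.0905
0.03 -1 786 -0.0264 0.0906
0.05 1 896 0.0292 0.0907
0.05 -1 897 -0.0277 0.0908
0.07 1 1330 0.0288 0.0911
0.07 -1 1323 -0.0273 0.0912
0.09 1 762 0.0313 0.091
0.09 -1 769 -0.0299 0.091<stdin>:10: RuntimeWarning: Mean of empty slice.
  ret = ret.dtype.type(ret / rcount)
Traceback (most recent call last):
IndexError: index -1 is out of bounds for axis 0 with size 0
```

View pics/s9c.png

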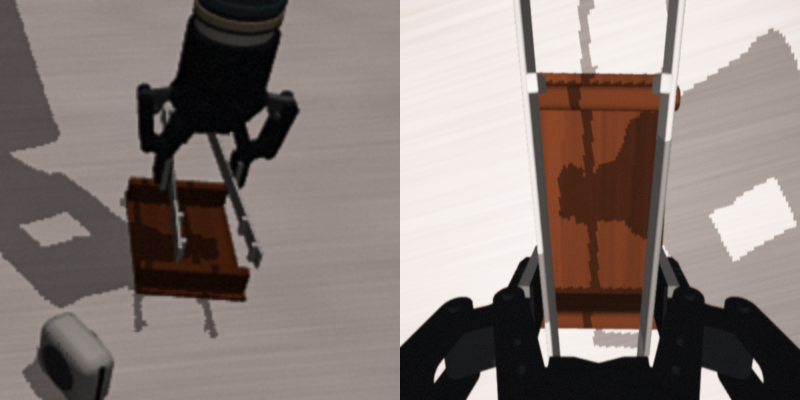

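The tongs are held level, with all four lips in view and the rest empty below. I'm going up, then across to the stand.

Call:
{"method": "move_arm", "body": {"deltas": [56, -5, 0, 0, 0, 0, 0, 56, -12, 0, 0, 0, 0, 0, 56, -18, 0, 0, 0, 0, 0, 56, -22, 0, 0, 0, 0, 0, 56, -22, 0, 0, 0, 0, 0, 56, -22, 0, 0, 0, 0, 0, 56, -18, 0, 0, 0, 0, 0, 56, -12, 0, 0, 0, 0, 0, 56, -6, 0, 0, 0, 0, 0, 56, -1, 0, 0, 0, 0, 0]}}

```text
t: 15.2
tcp_pos: [0.6171, 0.2662, 0.1991]
tool_rot: [0.55, 0.445, -0.549, 0.445]
force: [0.5, 0.0, 0.2]
finger_gap: 0.662
```

Call:
{"method": "move_arm", "body": {"deltas": [56, 0, -0.5, 6, 0, 0, 0, 56, 0, -1, 12, 0, 0, 0, 56, 0, -1.5, 18, 0, 0, 0, 56, 0, -2, 24, 0, 0, 0, 56, 0, -2, 28, 0, 0, 0, 56, 0, -2, 30, 0, 0, 0, 56, 0, -2, 30, 0, 0, 0, 56, 0, -3, 30, 0, 0, 0, 56, 0, -3, 30, 0, 0, 0, 56, 0, -3, 30, 0, 0, 0]}}

```text
t: 16.2
tcp_pos: [0.5465, 0.0356, 0.1976]
tool_rot: [-0.549, -0.446, 0.55, -0.445]
force: [0.3, 0.4, -1.6]
finger_gap: 0.655
```

Call:
{"method": "move_arm", "body": {"deltas": [56, 0, -3, 30, 0, 0, 0, 56, 0, -3, 30, 0, 0, 0, 56, 0, -3, 30, 0, 0, 0, 56, 0, -3, 30, 0, 0, 0, 56, 0, -3, 28, 0, 0, 0, 56, 0, -2, 24, 0, 0, 0, 56, 0, -2, 20, 0, 0, 0, 56, 0, -1, 14, 0, 0, 0, 56, 0, 0, 8, 0, 0, 0, 56, 0, 0, 3, 0, 0, 0]}}

```text
t: 17.2
tcp_pos: [0.4833, -0.1714, 0.1981]
tool_rot: [-0.549, -0.445, 0.55, -0.445]
force: [-0.6, 0.8, -0.7]
finger_gap: 0.658
```

```bash
cat > cf.py <<'E'
from h import *
def ana(name):
    p,r,st=tool(); w=snap('wrist',name); M=r.as_matrix(); ax=M[:2,1]; n=-M[:2,2]
    Q=cloud(w).reshape(-1,3)
    K=Q[(Q[:,2]>.060)&(Q[:,2]<.085)&(np.hypot(Q[:,0]-.558,Q[:,1]+.253)<.03)]
    if len(K)>30:
        c,rr=cv2.minEnclosingCircle(K[:,:2].astype(np.float32)); print('candle',len(K),np.round(c,4),round(rr,4),np.median(K[:,2]).round(4)); print(' in tool frame a,b',((np.array(c)-p[:2])@ax).round(4),((np.array(c)-p[:2])@n).round(4))
    d=Q-p; a=d[:,:2]@ax; b=d[:,:2]@n; k=(d[:,2]>.01)&(d[:,2]<.045)&(a>.03)&(a<.13)&(abs(b)<.05)
    for lo in np.arange(.06,.13,.005):
        o=[]
        for sg in (1,-1):
            kk=k&(b*sg>0)&(a>=lo)&(a<lo+.005)
            if kk.sum()>5: o+= [b[kk].min().round(4),b[kk].max().round(4),np.percentile(d[kk,2],80).round(4)]
        print(round(lo,3),o)
E
python3 - <<'E'
from cf import *
go([0.471,-0.2335,0.20],(.208,.978)); ana('w10'); print(manip.sense()['q'].round(2))
snap('scene','s10')
E
```

```text
tcp [ 0.4833 -0.1714  0.1981] t 17.2 gap 56.2 F [-0.6  0.8 -0.7]
axes x [-0.  0. -1.] y [ 0.978 -0.208 -0.   ] z [-0.208 -0.978 -0.   ]
shift tool mm [-1.9  0.9 63.3]
rotvec deg 1 [-1.7999e+02 -4.0000e-02 -3.0000e-02]
rotvec deg -1 [ 0.01 -0.02  0.03]
candle 1444 [ 0.5582 -0.2509] 0.0191 0.0694
 in tool frame a,b 0.0898 -0.0622
0.06 [np.float64(0.0289), np.float64(0.0324), np.float64(0.0297), np.float64(-0.0304), np.float64(-0.0267), np.float64(0.0299)]
0.065 [np.float64(0.029), np.float64(0.033), np.float64(0.0298), np.float64(-0.0307), np.float64(-0.0269), np.float64(0.0299)]
0.07 [np.float64(0.0255), np.float64(0.0332), np.float64(0.0303), np.float64(-0.031), np.float64(-0.0232), np.float64(0.0304)]
0.075 [np.float64(0.0257), np.float64(0.0333), np.float64(0.0302), np.float64(-0.0311), np.float64(-0.0235), np.float64(0.0303)]
0.08 [np.float64(0.03), np.float64(0.0338), np.float64(0.0301), np.float64(-0.0315), np.float64(-0.0279), np.float64(0.0302)]
0.085 [np.float64(0.0303), np.float64(0.0339), np.float64(0.0303), np.float64(-0.0319), np.float64(-0.0281), np.float64(0.0303)]
0.09 [np.float64(0.0305), np.float64(0.0342), np.float64(0.0303), np.float64(-0.0321), np.float64(-0.0285), np.float64(0.0304)]
0.095 [np.float64(0.0307), np.float64(0.0344), np.float64(0.0291), np.float64(-0.0321), np.float64(-0.0288), np.float64(0.0288)]
0.1 []
0.105 []
0.11 []
0.115 []
0.12 []
0.125 []
0.13 []
[-0.56  0.42  1.75 -0.    0.97  1.22]
```

View pics/w10.png

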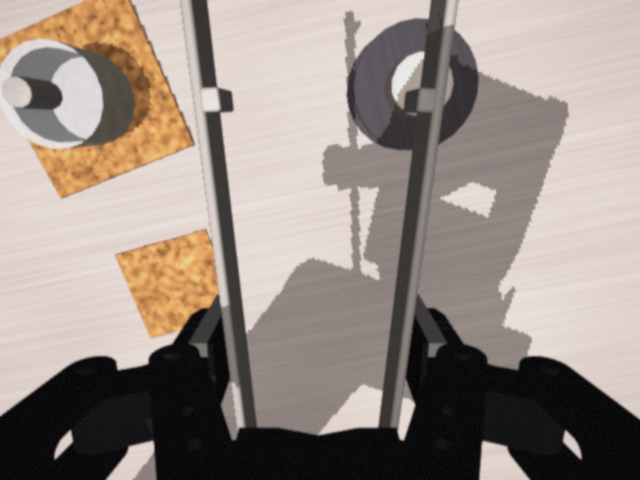

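View pics/s10.png

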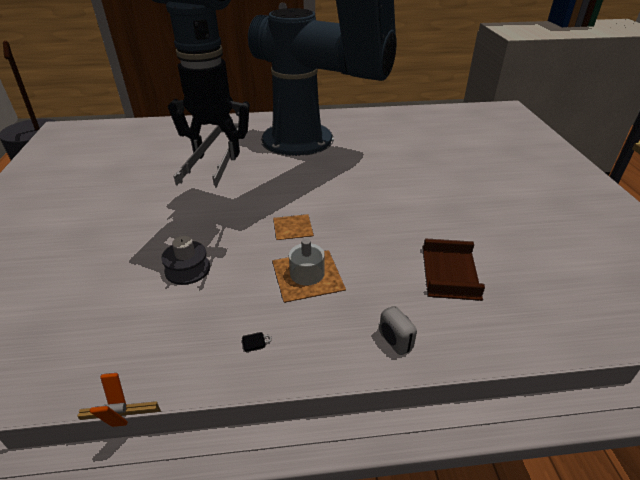

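The wrist view shows the tongs level and open, with the candle at (422,80) under the right arm. I shift 63 mm sideways to centre it.

Call:
{"method": "move_arm", "body": {"deltas": [56, 0, 0, 6, 0, 0, 0, 56, 0, 0, 12, 0, 0, 0, 56, 0, 0, 15, 0, 0, 0, 56, 0, 0, 14, 0, 0, 0, 56, 0, 0, 10, 0, 0, 0, 56, 0, 0, 5, 0, 0, 0, 56, 0, 0, 1, 0, 0, 0, 56, 0, 0, 0, 0, 0, 0, 56, 0, 0, 0, 0, 0, 0]}}

```text
t: 18.2
tcp_pos: [0.4706, -0.232, 0.1983]
tool_rot: [0.549, 0.446, -0.549, 0.445]
force: [-1.2, -0.2, -1.3]
finger_gap: 0.659
```

Run:
```python
from cf import *
go([0.471,-0.2335,0.20],(.208,.978)); ana('w11')
```

```text
tcp [ 0.4706 -0.232   0.1983] t 18.2 gap 56.2 F [-1.2 -0.2 -1.3]
axes x [-0.  0. -1.] y [ 0.978 -0.206 -0.   ] z [-0.206 -0.978 -0.   ]
shift tool mm [-1.7  0.7  1.4]
rotvec deg 1 [-1.7991e+02 -3.0000e-02 -4.0000e-02]
rotvec deg -1 [ 0.09 -0.02  0.02]
candle 3168 [ 0.5583 -0.2509] 0.0191 0.0695
 in tool frame a,b 0.0898 -0.0004
0.06 [np.float64(0.0288), np.float64(0.0324), np.float64(0.0298), np.float64(-0.0303), np.float64(-0.0266), np.float64(0.0298)]
0.065 [np.float64(0.0292), np.float64(0.0328), np.float64(0.0299), np.float64(-0.0307), np.float64(-0.0269), np.float64(0.0299)]
0.07 [np.float64(0.0256), np.float64(0.033), np.float64(0.0303), np.float64(-0.0311), np.float64(-0.0234), np.float64(0.0304)]
0.075 [np.float64(0.0257), np.float64(0.0333), np.float64(0.0303), np.float64(-0.0312), np.float64(-0.0236), np.float64(0.0303)]
0.08 [np.float64(0.0299), np.float64(0.0337), np.float64(0.0302), np.float64(-0.0315), np.float64(-0.0278), np.float64(0.0302)]
0.085 [np.float64(0.0302), np.float64(0.0341), np.float64(0.0302), np.float64(-0.0319), np.float64(-0.0281), np.float64(0.0304)]
0.09 [np.float64(0.0305), np.float64(0.0342), np.float64(0.0304), np.float64(-0.0321), np.float64(-0.0284), np.float64(0.0304)]
0.095 [np.float64(0.0307), np.float64(0.0343), np.float64(0.0291), np.float64(-0.0319), np.float64(-0.0287), np.float64(0.0292)]
0.1 []
0.105 []
0.11 []
0.115 []
0.12 []
0.125 []
0.13 []
```

View pics/w11.png

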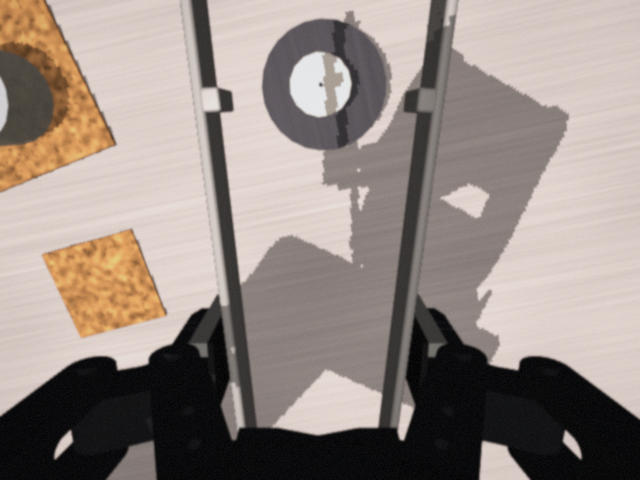

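The wrist view shows the candle at (320,84), centred between the arms, with the rear lips at (213,99) and (425,99). I'll check how far forward the jaws sit.

Run:
```python
from cf import *
p,r,_=tool(); w=load('w11'); M=r.as_matrix(); ax=M[:2,1]; n=-M[:2,2]
Q=cloud(w).reshape(-1,3); d=Q-p; a=d[:,:2]@ax; b=d[:,:2]@n
for sg in (1,-1):
    k=(d[:,2]>.027)&(d[:,2]<.035)&(a>.03)&(abs(b)<.0277)&(b*sg>0)&(abs(b)>.022)&(a>.06); print(sg,np.percentile(a[k],[0,5,50,95,100]).round(4))
c,rr=cv2.minEnclosingCircle(Q[(Q[:,2]>.066)&(Q[:,2]<.074)&(np.hypot(Q[:,0]-.558,Q[:,1]+.253)<.03)][:,:2].astype(np.float32)); print(c,rr)
st=Q[(Q[:,2]>.036)&(Q[:,2]<.0425)&(np.hypot(Q[:,0]-.558,Q[:,1]+.253)<.05)]; print('stand',cv2.minEnclosingCircle(st[:,:2].astype(np.float32)))
```

```text
1 [0.0706 0.0708 0.0734 0.076  0.0764]
-1 [0.06   0.0615 0.072  0.0757 0.0761]
(0.5583000183105469, -0.25091642141342163) 0.019057657569646835
stand ((0.5588821172714233, -0.2537500858306885), 0.042104385793209076)
```

Call:
{"method": "move_arm", "body": {"deltas": [56, 5, -0.5, 1.4, 0, 0, 0, 56, 12, 0, 0, 0, 0, 0, 56, 16, 0, 0, 0, 0, 0, 56, 18, 0, 0, 0, 0, 0, 56, 16, 0, 0, 0, 0, 0, 56, 12, 0, 0, 0, 0, 0, 56, 6, 0, 0, 0, 0, 0, 56, 3, 0, 0, 0, 0, 0, 56, 0, 0, 0, 0, 0, 0, 56, 0, 0, 0, 0, 0, 0]}}

```text
t: 19.25
tcp_pos: [0.4703, -0.234, 0.1108]
tool_rot: [0.549, 0.445, -0.549, 0.446]
force: [-0.3, -0.6, -1.0]
finger_gap: 0.656
```

Run:
```python
from cf import *
go([0.471,-0.2335,0.034],(.208,.978)); ana('w12')
s=snap('scene','s12')
cv2.imwrite('pics/s12c.png',np.hstack([cv2.resize(s['image'][110:310,90:290],(400,400)),cv2.resize(load('w12')['image'],(400,300))[:,:] if 0 else cv2.resize(load('w12')['image'],(400,400))])[...,::-1])
```

```text
tcp [ 0.4703 -0.234   0.1108] t 19.25 gap 56.0 F [-0.3 -0.6 -1. ]
axes x [ 0.001 -0.001 -1.   ] y [ 0.978 -0.207  0.001] z [-0.207 -0.978  0.001]
shift tool mm [76.8  0.5 -0.6]
rotvec deg 1 [-1.7992e+02  9.0000e-02  5.0000e-02]
rotvec deg -1 [ 0.08  0.03 -0.06]
candle 7110 [ 0.5583 -0.2507] 0.019 0.0695
 in tool frame a,b 0.0896 0.0018
0.06 [np.float64(0.0289), np.float64(0.0326), np.float64(0.03), np.float64(-0.0303), np.float64(-0.0266), np.float64(0.0303)]
0.065 [np.float64(0.029), np.float64(0.0326), np.float64(0.0303), np.float64(-0.0306), np.float64(-0.0269), np.float64(0.0304)]
0.07 [np.float64(0.0256), np.float64(0.033), np.float64(0.0307), np.float64(-0.0309), np.float64(-0.0233), np.float64(0.0309)]
0.075 [np.float64(0.0258), np.float64(0.0333), np.float64(0.0306), np.float64(-0.0311), np.float64(-0.0235), np.float64(0.0308)]
0.08 [np.float64(0.03), np.float64(0.0336), np.float64(0.0305), np.float64(-0.0313), np.float64(-0.0278), np.float64(0.0308)]
0.085 [np.float64(0.0303), np.float64(0.0339), np.float64(0.0308), np.float64(-0.032), np.float64(-0.0281), np.float64(0.031)]
0.09 [np.float64(0.0304), np.float64(0.0342), np.float64(0.0309), np.float64(-0.0322), np.float64(-0.0285), np.float64(0.0311)]
0.095 [np.float64(0.0308), np.float64(0.0341), np.float64(0.0291), np.float64(-0.0319), np.float64(-0.0288), np.float64(0.0294)]
0.1 []
0.105 []
0.11 []
0.115 []
0.12 []
0.125 []
0.13 []
```

View pics/s12c.png

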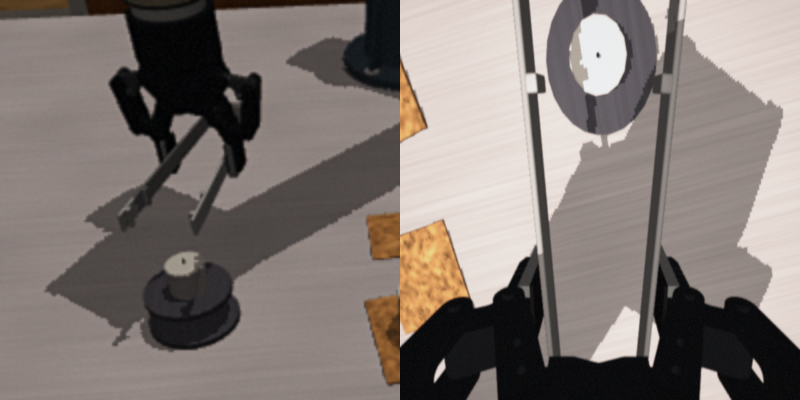

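The tongs are lined up over the candle to within 1 mm in both directions. I'm lowering the remaining 76 mm.

Call:
{"method": "move_arm", "body": {"deltas": [56, 5, -0.5, -0.5, 0, 0, 0, 56, 12, 0, 0, 0, 0, 0, 56, 15, 0, 0, 0, 0, 0, 56, 15, 0, 0, 0, 0, 0, 56, 12, 0, 0, 0, 0, 0, 56, 8, 0, 0, 0, 0, 0, 56, 5, 0, 0, 0, 0, 0, 56, 3, 0, 0, 0, 0, 0, 56, 1, 0, 0, 0, 0, 0, 56, 0, 0, 0, 0, 0, 0]}}

```text
t: 20.35
tcp_pos: [0.4697, -0.2332, 0.0345]
tool_rot: [0.549, 0.445, -0.549, 0.446]
force: [0.1, 0.1, -1.1]
finger_gap: 0.657
```

Run:
```python
from cf import *
go([0.471,-0.2335,0.034],(.208,.978)); ana('w13')
s=snap('scene','s13')
cv2.imwrite('pics/s13c.png',np.hstack([cv2.resize(s['image'][150:300,110:260],(400,400)),cv2.resize(load('w13')['image'],(400,400))])[...,::-1])
```

```text
tcp [ 0.4697 -0.2332  0.0345] t 20.35 gap 56.1 F [ 0.1  0.1 -1.1]
axes x [ 0. -0. -1.] y [ 0.978 -0.207  0.001] z [-0.207 -0.978  0.   ]
shift tool mm [ 0.5  1.3 -0. ]
rotvec deg 1 [-1.7993e+02  5.0000e-02  2.0000e-02]
rotvec deg -1 [ 0.07  0.02 -0.03]
candle 15547 [ 0.5558 -0.2572] 0.0259 0.0694
 in tool frame a,b 0.0892 -0.0056
0.06 [np.float64(0.0289), np.float64(0.0326), np.float64(0.0303), np.float64(-0.0301), np.float64(-0.0265), np.float64(0.0305)]
0.065 [np.float64(0.0291), np.float64(0.0329), np.float64(0.0306), np.float64(-0.0306), np.float64(-0.0269), np.float64(0.0305)]
0.07 [np.float64(0.0), np.float64(0.0332), np.float64(0.0347), np.float64(-0.0308), np.float64(-0.0), np.float64(0.0343)]
0.075 [np.float64(0.0), np.float64(0.0334), np.float64(0.0353), np.float64(-0.0311), np.float64(-0.0002), np.float64(0.0353)]
0.08 [np.float64(0.0), np.float64(0.0337), np.float64(0.0354), np.float64(-0.0315), np.float64(-0.0002), np.float64(0.0354)]
0.085 [np.float64(0.0), np.float64(0.0339), np.float64(0.0355), np.float64(-0.0318), np.float64(-0.0002), np.float64(0.0355)]
0.09 [np.float64(0.0), np.float64(0.0343), np.float64(0.0355), np.float64(-0.0322), np.float64(-0.0001), np.float64(0.0354)]
0.095 [np.float64(0.0309), np.float64(0.034), np.float64(0.0281), np.float64(-0.0321), np.float64(-0.0287), np.float64(0.0289)]
0.1 []
0.105 []
0.11 []
0.115 []
0.12 []
0.125 []
0.13 []
```

View pics/s13c.png

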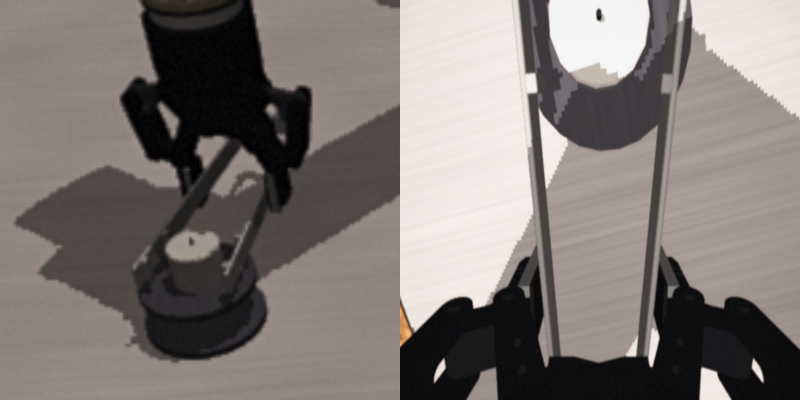

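The candle now stands between the jaws (left half (192,255), right half (598,30)), ahead of the rear lips. I'm squeezing gradually at 25 N.

Call:
{"method": "move_arm", "body": {"deltas": [54, -0.4, 0, 0, 0, 0, 0, 52, -0.4, 0, 0, 0, 0, 0, 50, -0.4, 0, 0, 0, 0, 0, 48, -0.4, 0, 0, 0, 0, 0, 46, -0.4, 0, 0, 0, 0, 0, 44, 0, 0, 0, 0, 0, 0, 42, 0, 0, 0, 0, 0, 0, 40, 0, 0, 0, 0, 0, 0, 38, 0, 0, 0, 0, 0, 0, 36, 0, 0, 0, 0, 0, 0], "force": 25}}

```text
t: 21.45
tcp_pos: [0.4695, -0.2331, 0.0363]
tool_rot: [0.549, 0.445, -0.549, 0.445]
force: [0.6, -0.2, 0.1]
finger_gap: 0.509
```

Call:
{"method": "move_arm", "body": {"deltas": [36, 0, 0, 0, 0, 0, 0, 36, 0, 0, 0, 0, 0, 0, 36, 0, 0, 0, 0, 0, 0, 36, 0, 0, 0, 0, 0, 0]}}

```text
t: 21.85
tcp_pos: [0.4695, -0.2331, 0.0363]
tool_rot: [0.549, 0.445, -0.549, 0.445]
force: [-0.4, 0.5, 0.2]
finger_gap: 0.512
```

Run:
```python
from cf import *
go([0.471,-0.2335,0.034],(.208,.978)); snap('wrist','w14')
s=snap('scene','s14')
cv2.imwrite('pics/s14c.png',np.hstack([cv2.resize(s['image'][150:300,110:260],(400,400)),cv2.resize(load('w14')['image'],(400,400))])[...,::-1])
```

```text
tcp [ 0.4695 -0.2331  0.0363] t 21.85 gap 43.7 F [-0.4  0.5  0.2]
axes x [ 0. -0. -1.] y [ 0.978 -0.207  0.   ] z [-0.207 -0.978  0.   ]
shift tool mm [2.3 1.5 0.1]
rotvec deg 1 [-1.7992e+02  1.0000e-02  0.0000e+00]
rotvec deg -1 [ 0.08  0.   -0.01]
```

View pics/s14c.png

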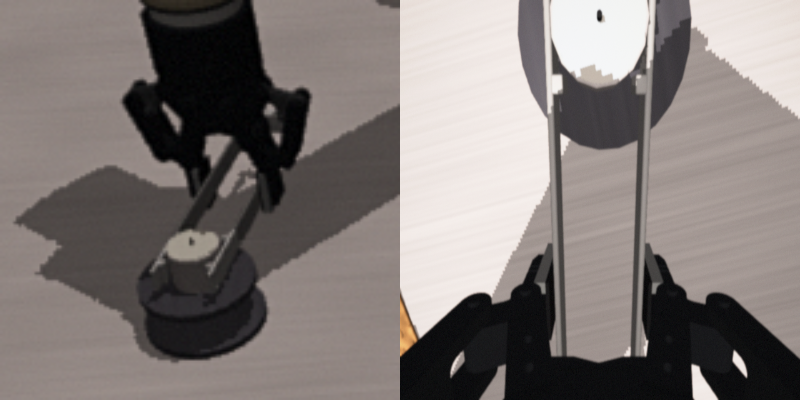

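The opening stopped at 43.7 mm, which matches "shut on the candle" (44 mm), and the arms are parallel. Now I lift, slowly at first.

Call:
{"method": "move_arm", "body": {"deltas": [36, 0, 0, 0, 0, 0, 0, 36, -1, 0, 0, 0, 0, 0, 36, -2, 0, 0, 0, 0, 0, 36, -4, 0, 0, 0, 0, 0, 36, -6, 0, 0, 0, 0, 0, 36, -8, 0, 0, 0, 0, 0, 36, -9, 0, 0, 0, 0, 0, 36, -6, 0, 0, 0, 0, 0, 36, -3, 0, 0, 0, 0, 0, 36, 0, 0, 0, 0, 0, 0], "force": 28}}

```text
t: 22.95
tcp_pos: [0.4698, -0.2333, 0.076]
tool_rot: [0.549, 0.445, -0.549, 0.446]
force: [-1.0, -0.2, -1.1]
finger_gap: 0.506
```

Run:
```python
from cf import *
go([0.471,-0.2335,0.175],(.208,.978)); 
s=snap('scene','s15')
cv2.imwrite('pics/s15c.png',cv2.resize(s['image'][120:300,100:280],(560,560))[...,::-1])
```

```text
tcp [ 0.4698 -0.2333  0.076 ] t 22.95 gap 43.2 F [-1.  -0.2 -1.1]
axes x [ 0.001 -0.001 -1.   ] y [ 0.978 -0.207  0.001] z [-0.207 -0.978  0.001]
shift tool mm [-99.    1.3  -0. ]
rotvec deg 1 [-1.7993e+02  1.0000e-01  5.0000e-02]
rotvec deg -1 [ 0.07  0.03 -0.07]
```

View pics/s15c.png

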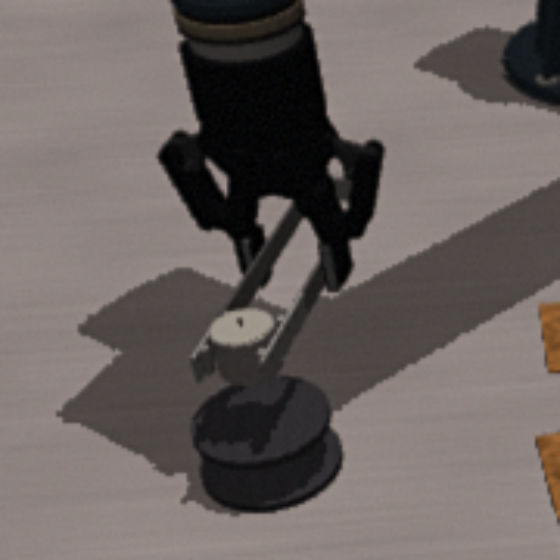

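The candle hangs upright in the tongs at (243,340), clear of the plate. I'll raise it another 100 mm, for a total of about 140 mm.

Call:
{"method": "move_arm", "body": {"deltas": [36, -3, 0, 0, 0, 0, 0, 36, -7, 0, 0, 0, 0, 0, 36, -12, 0, 0, 0, 0, 0, 36, -15, 0, 0, 0, 0, 0, 36, -16, 0, 0, 0, 0, 0, 36, -16, 0, 0, 0, 0, 0, 36, -14, 0, 0, 0, 0, 0, 36, -10, 0, 0, 0, 0, 0, 36, -5, 0, 0, 0, 0, 0, 36, -2, 0, 0, 0, 0, 0]}}

```text
t: 24.0
tcp_pos: [0.4696, -0.2332, 0.176]
tool_rot: [0.549, 0.445, -0.549, 0.446]
force: [-0.2, -0.7, -1.6]
finger_gap: 0.512
```

Call:
{"method": "move_arm", "body": {"deltas": [36, 0, 0, 0, 0, 0, 0, 36, 0, 0, 0, 0, 0, 0, 36, 0, 0, 0, 0, 0, 0, 36, 0, 0, 0, 0, 0, 0, 36, 0, 0, 0, 0, 0, 0]}}

```text
t: 24.5
tcp_pos: [0.4694, -0.233, 0.175]
tool_rot: [-0.549, -0.446, 0.549, -0.445]
force: [0.5, -0.7, -1.8]
finger_gap: 0.507
```

Run:
```python
from cf import *
p,r,st=tool(); go(p,(.208,.978))
w=snap('wrist','w16'); s=snap('scene','s16')
cv2.imwrite('pics/s16c.png',np.hstack([cv2.resize(s['image'][80:280,100:300],(400,400)),cv2.resize(w['image'],(400,400))])[...,::-1])
M=r.as_matrix(); ax=M[:2,1]; n=-M[:2,2]
for nm,S in (('wrist',w),('scene',s),('top',snap('top','t16'))):
    Q=cloud(S).reshape(-1,3); d=Q-p; a=d[:,:2]@ax; b=d[:,:2]@n
    k=(abs(a-.09)<.03)&(abs(b)<.016)&(d[:,2]>.025)&(d[:,2]<.06)
    K=Q[k]
    if len(K)>20:
        A=np.c_[a[k],b[k],np.ones(k.sum())]; co=np.linalg.lstsq(A,K[:,2],rcond=None)[0]
        print(nm,len(K),'top z pct',np.percentile(K[:,2],[10,50,90]).round(4),'a',a[k].min().round(4),a[k].max().round(4),'tilt deg',np.degrees(np.arctan(co[:2])).round(1))
    for lab,c0 in (('cover',(.602,-.019)),):
        K=Q[(Q[:,2]>.048)&(Q[:,2]<.06)&(np.hypot(Q[:,0]-c0[0],Q[:,1]-c0[1])<.05)]
        if len(K)>20: print('cover',cv2.minEnclosingCircle(K[:,:2].astype(np.float32)),K[:,2].mean())
```

```text
tcp [ 0.4694 -0.233   0.175 ] t 24.5 gap 43.3 F [ 0.5 -0.7 -1.8]
axes x [-0.001  0.    -1.   ] y [ 0.978 -0.207 -0.001] z [-0.207 -0.978 -0.   ]
shift tool mm [0. 0. 0.]
rotvec deg 1 [-1.7993e+02 -6.0000e-02 -3.0000e-02]
rotvec deg -1 [ 0.07 -0.02  0.04]
wrist 12991 top z pct [0.2068 0.2078 0.2087] a 0.0701 0.0955 tilt deg [2.9 0.8]
scene 275 top z pct [0.2027 0.2086 0.2098] a 0.0724 0.1116 tilt deg [-6.4 -3.3]
cover ((0.6026395559310913, -0.02227211743593216), 0.03445917367935181) 0.053673388293680506
top 590 top z pct [0.2064 0.2084 0.21  ] a 0.0705 0.1102 tilt deg [ 0.9 -2.1]
cover ((0.6015298962593079, -0.020547490566968918), 0.0339263416826725) 0.05352119693241301
```

View pics/s16c.png

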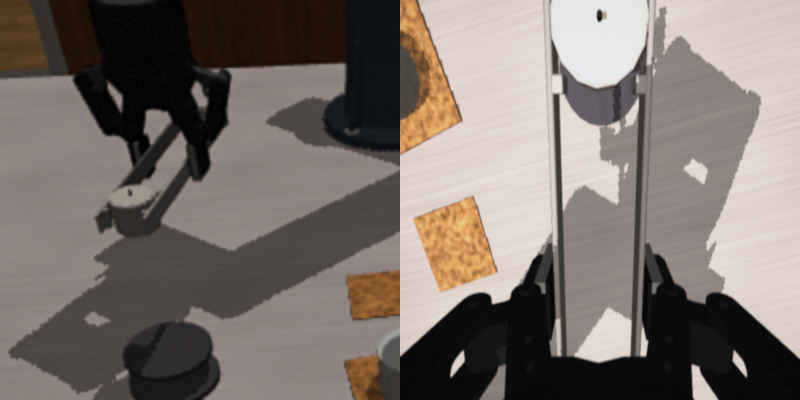

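View pics/t16.png

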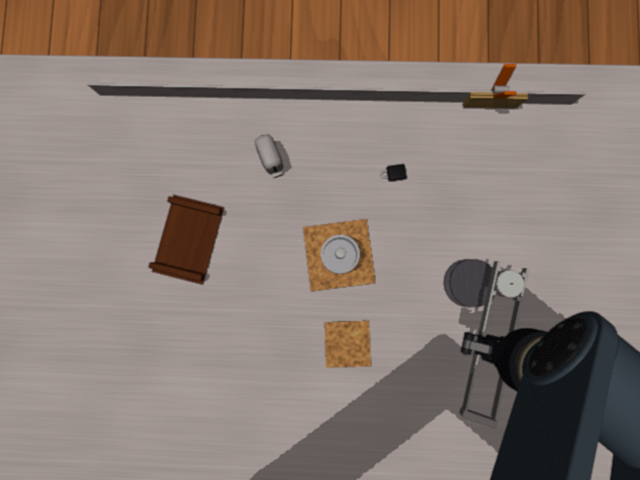

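The candle's top is at z ≈ 0.208, so its underside is about 138 mm above the plate, and it is upright at (511,284) in the top view. The cover is centred on the large mat at (340,254). The tape (270,155) and the fob (396,173) have not moved. I'm handing in.

Run:
```python
from h import *
print(job.sign_off()); st=manip.sense(); print(st['t'],st['finger_gap']*85.4,st['tcp_pos'])
```

```text
the job is handed in; nothing more can be done
None
the job is handed in; nothing more can be done
```

The job is done and handed in at about 24.7 s. The cover stands on the 120 mm cork mat, and the tongs hold the candle upright about 138 mm above its stand.

- **Cover:** I lifted it by the knob. It stands upright near the mat's centre with about 25 mm to spare on each side.
- **Tongs and candle:** I took the tongs from their rest, shut them on the candle, and lifted it. The fingers still squeeze at 28 N; the opening is 43.3 mm, against 44 mm expected when shut on the candle.
- **Fob and tape measure:** in the last top view both are where they started.
- **Gripper and candle:** the gripper stayed about 9 cm from the candle, the length of the tongs.

**Where the checks disagreed:** the candle's tilt came out at about 1–2° from the top view and 3° from the wrist view, where only part of the candle shows. The scene camera gave about 6° from few points, some of them on the candle's side, so I set it aside. All three pictures show the candle upright. The cameras' positions for the cover differ by up to 3 mm.

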